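# Slide spacer bushes into the sorting frame by diameter

### The arm

A 7-joint arm with a two-finger parallel gripper is mounted at the origin on a cart in front of the work surface, level with it; the furniture and walls round the work are solid. World frame = base frame: x ahead of the robot, y to its left, z up, the work surface at z = 0. Lengths are in m, angles in rad, forces in N, time in s.
With the tool pointing down it reaches from about 0.35 to 0.775 m from the base axis. Payload 3.1 kg.
Tool frame: the origin (TCP) lies at the very end of the fingers, on their centre line; the grasp point (between the pads) lies behind it (env.grasp_offset is the z of the grasp point in the tool frame, in m); z points along the fingers, y is the line along which they close (so a half turn about z gives the same grasp; the last joint's range is limited). The gripper opens to 85 mm and grips with 20 to 120 N. Pads are 22 mm wide; open, the fingers measure 114 mm over their backs; the gripper's body (76 mm by 85 mm) begins 54 mm behind the grasp point. The pads swing forward as they close: fully open they stand 13 mm farther back than shut.
Start: joints at [1.212, 0.311, 0.014, 1.512, -0.004, 1.319, -0.027], TCP at [0.171, -0.523, 0.231] pointing down, gripper open.
Joint ranges: [-2.7, 2.7], [-0.3, 1.91], [-1.27, 1.3], [0.12, 2.57], [-1.44, 4.58], [0.2, 2.03], [-3.05, 3.05]. Speed limits (rad/s): [2.79, 2.79, 3.14, 3.14, 3.14, 3.14, 3.14].

### API

Orientations are given as a rotation vector (axis times angle).
In Python, from workcell import env gives the robot as it stands.
- The arm moves only by the tool run_rows, called after ">>>" by a JSON object that holds its "fn" and its "kwargs". Schema: {"type":"object","properties":{"motion":{"type":"object","properties":{"steps":{"type":"array","items":{"type":"array","items":{"type":"number"},"minItems":4,"maxItems":4},"minItems":1,"maxItems":20}},"additionalProperties":false,"required":["steps"]},"finger_gap":{"type":"number"},"squeeze":{"type":"number"},"only":{"type":"string"},"quiet":{"type":"boolean"},"lines":{"type":"string"}},"required":["motion"],"additionalProperties":false}. motion is an object whose key "steps" holds a list of rows, 1 to 20 of them, each of 4 numbers: dx, dy, dz in m, then a turn about the tool's z in rad; each row shifts and turns the commanded pose from where the row before left it, along the tool's axes as they then stand; what a row does not reach is not made up. A row lasts 1/12 s, in which the tool goes at most 0.0417 m and 0.125 rad, less where a joint would pass 70% of its speed; a pose out of reach is approached as far as the arm can. finger_gap is the finger opening in m, set as the call begins (left out keeps the last). The fingers move at their own pace and stop on an object; squeeze is the grip in N (left out, the last holds). Time passes only in rows, so rows that do not move let the fingers close. The tool returns the time, the measured TCP pose, the force, the opening and the grip force at its end. only (a regular expression) keeps the lines of the reply that match it, lines (a string "A,B") keeps lines A to B, and quiet returns only ok. Input that does not fit is refused with a message, and nothing moves.
- env.sense(): the state, without advancing time (a new reading comes with each control period).
- env.read_camera(name): name is "side" or "top"; returns a dict with "frame" (420x560x3 uint8, red, green, blue), "vfov" (degrees; the focal length in pixels is half the picture's height over the tangent of half this angle, whatever the lens; pixels are square), "cx", "cy" (the principal point, pixels), "dist" ([k1, k2, p1, p2, k3] as OpenCV has them; the pictures are not rectified), "eye" and "attitude" of the camera in the world. Camera axes: x right, y up, looking along -z (the intrinsics and any distortion apply to the point x, -y, -z); pixel columns grow to the right and rows downward; lengths in m; the calibration is good to about 2 mm. A picture is of the moment at which its call begins. There is no depth.
- env.finish_job(): hands the job in; it is judged then, once.
The state is a dict: "time_s": time; "qpos": joint angles; "joint_vel": joint speeds; "tau": joint torques, N m; "tcp_pos": TCP position; "tcp_rot": TCP orientation; "wrist_force": force on the tool from outside, world axes, zero at the start; "moment": the same for the moment, N m; "opening": finger opening in m; "gripper_force": force on a finger pad.
Only numpy, scipy, OpenCV 4.12 (cv2) and the standard library are available. Lean on these libraries where they do the work, as an engineer would, in place of code of your own. Each camera call takes 0.05 s, during which the arm holds its last target. There are 200 camera calls.

### The job

Sort the four loose steel spacer bushes by diameter into the bench sorting frame: slide each one along the bench, without picking it up, under the bridge bar into the lane that matches its size, with the two middle-sized ones one behind the other, until none sticks out of its mouth. Leave the lace spool, the roll of tape and the flange nut where they are.

Things in the scene. Friction and masses are not known exactly. Their poses are not given: they have to be found in the camera images.
- bush_small: plain steel spacer bush, a ring standing flat on the bench, outside diameter 26 mm, height 18 mm, through bore about half the diameter (too small for fingers), 35 to 160 g; same shape and finish as the other bushes, only the diameter differs. Loose; slides on the bench. Origin: centre of its underside, z up.
- bush_mid_a: plain steel spacer bush, a ring standing flat on the bench, outside diameter 34 mm, height 18 mm, through bore about half the diameter (too small for fingers), 35 to 160 g; same shape and finish as the other bushes, only the diameter differs. Loose; slides on the bench. Origin: centre of its underside, z up.
- bush_mid_b: plain steel spacer bush, a ring standing flat on the bench, outside diameter 34 mm, height 18 mm, through bore about half the diameter (too small for fingers), 35 to 160 g; same shape and finish as the other bushes, only the diameter differs. Loose; slides on the bench. Origin: centre of its underside, z up.
- bush_large: plain steel spacer bush, a ring standing flat on the bench, outside diameter 42 mm, height 18 mm, through bore about half the diameter (too small for fingers), 35 to 160 g; same shape and finish as the other bushes, only the diameter differs. Loose; slides on the bench. Origin: centre of its underside, z up.
- frame: fixed aluminium frame, 146 mm wide, 127 long, no floor. Three lanes along its +x, 115 mm deep, mouths at x = 0, closed at the back; lane centres y = -50, -8, +42 mm. Walls 8 mm thick, 24 high, tapering to 5 mm at the mouths. Low foot lugs (9 mm high) reach |y| = 91 at x = 85. Origin: bench height, middle of the mouth line. +x points to the robot's left (yaw 1.25 to 1.8): the mouths face right.
- bridge_bar (a point): middle of the bridge bar's front edge. The bar lies across all three mouths, frame x = 3 to 21 mm, underside 24 mm and top 30 mm above the bench (screw heads 33 mm): bushes slide beneath it, fingers cannot, so a push ends with the fingers just before the mouths.
- mouth_small (a point): centre of the mouth of the lane for the 26 mm bush, at bench height; lane 30 mm wide; axes as the frame's (+x runs into the lane).
- mouth_mid (a point): centre of the mouth of the lane for the 34 mm bush, at bench height; lane 38 mm wide; axes as the frame's (+x runs into the lane).
- mouth_large (a point): centre of the mouth of the lane for the 42 mm bush, at bench height; lane 46 mm wide; axes as the frame's (+x runs into the lane).
- lace_spool: bystander: spool of white lace with black flanges, 56 mm across, 48 mm high, standing; origin centre of its underside. Leave alone.
- tape_roll: bystander: roll of dark tape lying flat, 53 mm across, 19 mm high; origin centre of its underside. Leave alone.
- flange_nut: bystander: flat round flange nut with two pin holes beside its bore, 46 mm across but only 7 mm high, lying flat; origin centre of its underside. Not a bush: leave alone.

How it is judged:
By the outcome, as a careful person would: the job done as asked, in the order asked, and still so for the second after the job is handed in, with the robot touching nothing.
It also fails if it takes over 72 s, if anything falls off the work surface, if the arm or the gripper's body presses on something with over 40 N, if the wrist force passes 120 N, or if a joint passes its speed limit or range.

## Working session

There is one attempt and no reset: what is moved stays moved. The work goes in short steps, Python scripts to look and compute and a tool call to move; the robot and the scene stay as the last step left them, time stands still between calls to the robot, and variables do not carry over. Pictures are saved under pics/ and viewed, at most 10 in all, crops included, and the job is handed in when it is done.

```bash
ls; mkdir -p pics
```

Create h.py:
```python
import numpy as np, cv2
from workcell import env
from scipy.spatial.transform import Rotation as R
def cam(n):
    c=env.read_camera(n); return c
def K(c):
    h,w=c["frame"].shape[:2]; f=h/2/np.tan(np.radians(c["vfov"])/2)
    return np.array([[f,0,c["cx"]],[0,f,c["cy"]],[0,0,1.]])
def att(c):
    a=np.array(c["attitude"],float)
    return a if a.shape==(3,3) else R.from_rotvec(a).as_matrix() if a.size==3 else R.from_quat(a).as_matrix()
def ray(c,uv,z):
    p=cv2.undistortPoints(np.array(uv,float).reshape(-1,1,2),K(c),np.array(c["dist"],float))[:,0]
    d=np.c_[p[:,0],-p[:,1],-np.ones(len(p))]@att(c).T
    e=np.array(c["eye"]); return e+d*((z-e[2])/d[:,2])[:,None]
def proj(c,X):
    q=(np.array(X,float).reshape(-1,3)-np.array(c["eye"]))@att(c)
    q=q*[1,-1,-1]
    return cv2.projectPoints(q,np.zeros(3),np.zeros(3),K(c),np.array(c["dist"],float))[0][:,0]
def save(c,name): cv2.imwrite("pics/"+name,c["frame"][:,:,::-1])
```

Run:
```python
from h import *
for n in("top","side"):
    c=cam(n); save(c,n+"0.png"); print(n,{k:v for k,v in c.items() if k!="frame"})
s=env.sense(); print(s["tcp_pos"],s["tcp_rot"],s["opening"],s["time_s"],env.grasp_offset)
```

```text
pics
workcell.py
top {'vfov': 52.302797636597994, 'cx': 273.1057315644697, 'cy': 213.67794500716974, 'dist': array([-0.07398264,  0.        ,  0.        ,  0.        ,  0.        ]), 'eye': array([ 0.48107161, -0.02153095,  0.89690955]), 'attitude': array([ 0.0713729 , -0.06817338, -1.55944611])}
side {'vfov': 45.437611158166916, 'cx': 285.30051218011755, 'cy': 215.58820634830036, 'dist': array([-0.08595326,  0.        ,  0.        ,  0.        ,  0.        ]), 'eye': array([0.794855  , 0.34294231, 0.84084426]), 'attitude': array([0.20403212, 0.6866548 , 2.48546854])}
[ 0.17113685 -0.52198348  0.23029402] [-3.10011007e+00 -4.95273872e-01  6.86342515e-04] 0.08540182803722617 0.1 -0.0187
```

View pics/top0.png

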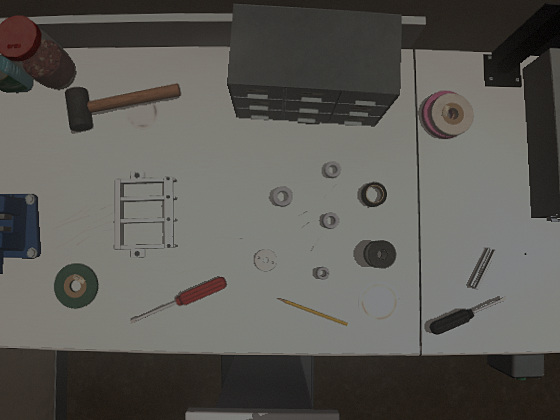

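View pics/side0.png

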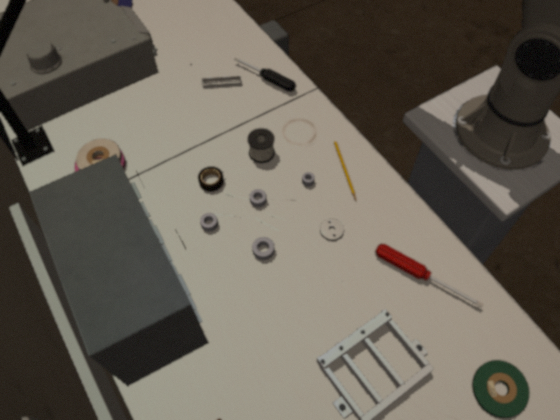

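Top view: bushes at (281,196) large, (332,170) and (330,220) mid, (321,272) small. The frame is at (115–178, 178–255) with mouths on the right, the nut at (265,260), tape at (373,194) and spool at (377,254).

Add to h.py:
```python
def bushes(c,guess,name=None,z=.018):
    """guess: world xy (n,2) -> fitted circle centre/diameter at top-rim plane, by edge points of rectified patch"""
    out=[]
    for g in guess:
        # rectified bench patch at height z, 0.25 mm/px
        n=280; s=.00025
        i=(np.arange(n)-n/2)*s
        X,Y=np.meshgrid(g[0]+i,g[1]+i,indexing='ij')
        m=proj(c,np.c_[X.ravel(),Y.ravel(),np.full(X.size,z)]).reshape(n,n,2).astype(np.float32)
        P=cv2.remap(c["frame"],m[...,0],m[...,1],cv2.INTER_LINEAR)
        out.append(P)
    return out
```

Run:
```python
from h import *
c=cam("top")
f=c["frame"]
save(c,"t1.png")
crop=cv2.resize(f[140:290,255:415],None,fx=4.5,fy=3.9,interpolation=cv2.INTER_CUBIC) if 0 else cv2.resize(f[150:290,255:405],None,fx=4,fy=4,interpolation=cv2.INTER_CUBIC)
crop=cv2.convertScaleAbs(crop,alpha=1.4); cv2.imwrite("pics/c1.png",crop[:,:,::-1])
crop=cv2.resize(f[165:265,100:190],None,fx=6,fy=6,interpolation=cv2.INTER_CUBIC)
crop=cv2.convertScaleAbs(crop,alpha=1.4); cv2.imwrite("pics/c2.png",crop[:,:,::-1])
for n,p in dict(L=(281,196),Ma=(332,170),Mb=(330,220),S=(321,272),nut=(265,260),tape=(373,194),spool=(379,254)).items():
    print(n,ray(c,[p],.018 if n not in("nut","spool") else .007)[0].round(3))
print(ray(c,[(177,179),(177,247),(115,180),(115,248)],.024).round(3))
```

```text
L [ 0.596 -0.035  0.018]
Ma [ 0.652 -0.141  0.018]
Mb [ 0.548 -0.137  0.018]
S [ 0.441 -0.118  0.018]
nut [ 0.464 -0.004  0.007]
tape [ 0.603 -0.227  0.018]
spool [ 0.478 -0.241  0.007]
[[0.629 0.181 0.024]
 [0.489 0.176 0.024]
 [0.626 0.311 0.024]
 [0.485 0.305 0.024]]
```

View pics/c1.png

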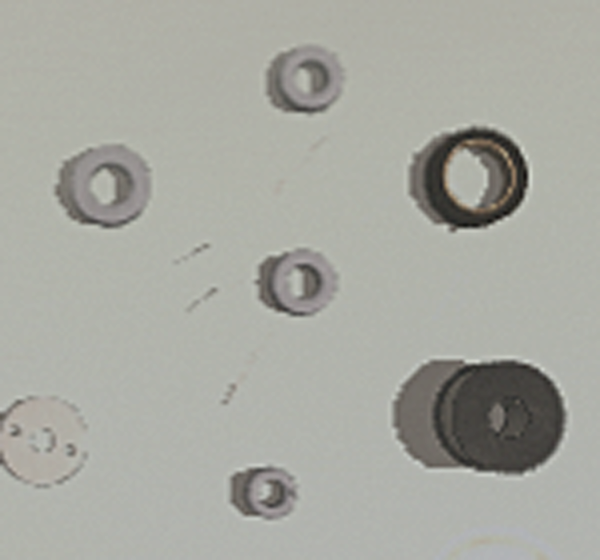

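View pics/c2.png

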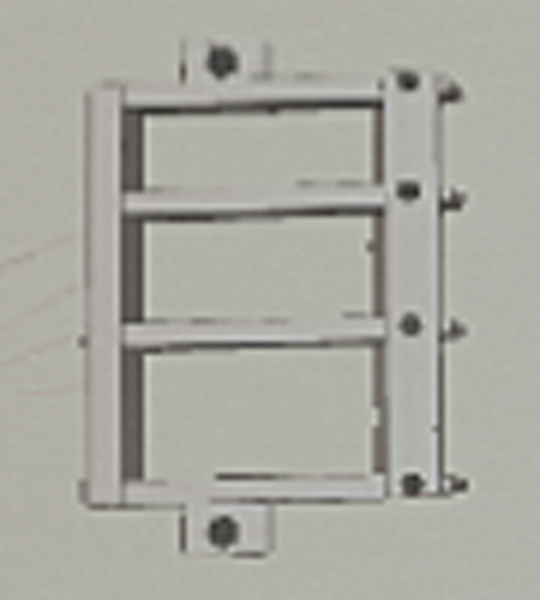

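Zoomed crop: the small bush is nearest the robot. The frame's narrow lane is the far one, with screw heads in crop at (408,80), (408,190), (410,325) and (412,484). Next I'll fit the frame and the bushes.

Add to h.py:
```python
def frame_fit(c):
    px=np.array([(408,80),(408,190),(410,325),(412,484)])/6.+[100-.4,165-.4]
    W=ray(c,px,.033)[:,:2]; F=np.array([(12,-69),(12,-31),(12,15),(12,69)])/1e3
    b=np.array([(88,84),(84,500)])/6.+[99.6,164.6]
    W=np.r_[W,ray(c,b,.024)[:,:2]]; F=np.r_[F,np.array([(127,-73),(127,73)])/1e3]
    a=F-F.mean(0); d=W-W.mean(0); U,S,V=np.linalg.svd(a.T@d); Rm=V.T@U.T
    t=W.mean(0)-Rm@F.mean(0); return Rm,t,np.linalg.norm(F@Rm.T+t-W,axis=1)
def ring(c,g,D):
    P=bushes(c,[g])[0].astype(float)
    P=cv2.GaussianBlur(P,(0,0),2); v=P.sum(2)
    lil=P[...,2]-P[...,1]
    bench=np.median(lil)
    m=((lil>bench+5)).astype(np.uint8)
    return P,m,lil
```

Run:
```python
from h import *
c=cam("top")
Rm,t,r=frame_fit(c); print("frame",t.round(4),"yaw",np.arctan2(Rm[1,0],Rm[0,0]).round(3),"det",np.linalg.det(Rm).round(2),(r*1e3).round(1))
for n,y in(("S",-50),("M",-8),("L",42)): print(n,(Rm@[0,y/1e3]+t).round(4))
ims=[]
for n,g,D in(("L",(.596,-.035),42),("Ma",(.652,-.141),34),("Mb",(.548,-.137),34),("S",(.441,-.118),26)):
    P,m,l=ring(c,g,D)
    cs=cv2.findContours(m,cv2.RETR_EXTERNAL,cv2.CHAIN_APPROX_NONE)[0]; k=max(cs,key=cv2.contourArea)
    (a,b),(w,h),_=cv2.fitEllipse(k)
    xy=(g[0]+(b-140)*.00025,g[1]+(a-140)*.00025)
    print(n,np.round(xy,4),"axes mm",round(w*.25,1),round(h*.25,1),"lil",np.percentile(l,[5,50,95]).round(1))
    ims.append(np.hstack([P.astype(np.uint8),np.repeat(m[...,None]*255,3,2)]))
o=np.vstack([np.hstack(ims[:2]),np.hstack(ims[2:])]); cv2.imwrite("pics/d1.png",cv2.resize(o,None,fx=.7,fy=.7)[:,:,::-1])
```

```text
frame [0.5612 0.1835] yaw 1.606 det 1.0 [0.2 0.3 0.4 0.7 0.6 1.1]
S [0.6112 0.1852]
M [0.5692 0.1838]
L [0.5192 0.182 ]
L [ 0.5953 -0.0377] axes mm 34.8 36.1 lil [-7.2 -6.3 -0.5]
Ma [ 0.6528 -0.1424] axes mm 26.2 28.0 lil [-7.3 -6.6 -1.2]
Mb [ 0.5469 -0.1373] axes mm 30.3 31.4 lil [-6.9 -5.7 -0. ]
S [ 0.4456 -0.1282] axes mm 0.8 0.9 lil [-5.2 -4.1 -0.5]
```

View pics/d1.png

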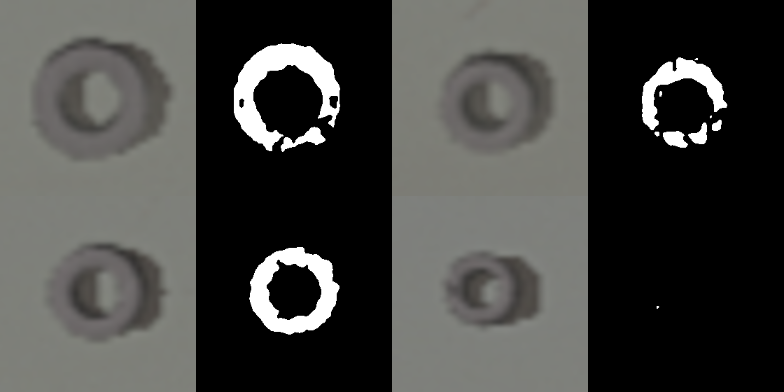

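Bush fits agree with the given layout: L (.595,-.038), Ma (.653,-.142), Mb (.547,-.137) and S (.439,-.120). The frame fit residual is about 1 mm. I'll turn the tool to the lane direction, then go behind the large bush.

Add to h.py:
```python
LANE=np.array([np.cos(1.606),np.sin(1.606)])
def to(x,y,z=None,yaw=1.606):
    s=env.sense(); p=s["tcp_pos"]; X=R.from_rotvec(s["tcp_rot"]).as_matrix()
    cy=np.arctan2(X[1,0],X[0,0]); th=-(yaw-cy)
    D=np.array([x,y,p[2] if z is None else z])-p
    print("tcp",p.round(4),"yaw",cy.round(3),"turn",round(th,3),"tooldelta(now)",(X.T@D).round(4),"tilt",X[:,2].round(3),"t",round(s["time_s"],2),"F",np.round(s["wrist_force"],1))
```

```text
(no output)
```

>>> {"fn": "run_rows", "kwargs": {"motion": {"steps": [[0,0,0,-0.12],[0,0,0,-0.12],[0,0,0,-0.12],[0,0,0,-0.12],[0,0,0,-0.12],[0,0,0,-0.12],[0,0,0,-0.12],[0,0,0,-0.12],[0,0,0,-0.12],[0,0,0,-0.12],[0,0,0,-0.09],[0,0,0,0]]}, "finger_gap": 0.031}}

```text
time_s: 1.2
tcp_pos: [0.1712, -0.5225, 0.231]
tcp_rot: [-2.179, -2.262, -0.001]
wrist_force: [-0.1, 1.0, -0.3]
opening: 0.031
gripper_force: 0.0
```

```bash
python3 -c "
from h import *
to(.5965,-.074,.12)"
```

```text
tcp [ 0.1712 -0.5225  0.231 ] yaw 1.608 turn 0.002 tooldelta(now) [0.4322 0.4417 0.1112] tilt [-0.     0.001 -1.   ] t 1.2 F [-0.1  1.  -0.3]
```

>>> {"fn": "run_rows", "kwargs": {"motion": {"steps": [[0.027,0.0276,0.006,0],[0.027,0.0276,0.007,0],[0.027,0.0276,0.007,0],[0.027,0.0276,0.007,0],[0.027,0.0276,0.007,0],[0.027,0.0276,0.007,0],[0.027,0.0276,0.007,0],[0.027,0.0276,0.007,0],[0.027,0.0276,0.007,0],[0.027,0.0276,0.007,0],[0.027,0.0276,0.007,0],[0.027,0.0276,0.007,0],[0.027,0.0276,0.007,0],[0.027,0.0276,0.007,0],[0.027,0.0276,0.007,0],[0.027,0.0276,0.007,0],[0,0,0,0],[0,0,0,0]]}}}

```text
time_s: 2.7
tcp_pos: [0.5977, -0.071, 0.1192]
tcp_rot: [-2.175, -2.264, -0.001]
wrist_force: [-1.2, -1.5, 0.3]
opening: 0.0311
gripper_force: 0.0
```

```bash
python3 -c "
from h import *
to(.5965,-.074,.006)"
```

```text
tcp [ 0.5977 -0.071   0.1192] yaw 1.611 turn 0.005 tooldelta(now) [-0.0033 -0.0012  0.1132] tilt [-0.001  0.002 -1.   ] t 2.7 F [-1.2 -1.5  0.3]
```

>>> {"fn": "run_rows", "kwargs": {"motion": {"steps": [[-0.004,-0.001,0.028,0],[0,0,0.028,0],[0,0,0.028,0],[0,0,0.028,0],[0,0,0,0],[0,0,0,0]]}}}

```text
time_s: 3.2
tcp_pos: [0.5941, -0.081, 0.0072]
tcp_rot: [-2.183, -2.256, 0.006]
wrist_force: [1.0, -0.7, 0.5]
opening: 0.0308
gripper_force: 0.0
```

>>> {"fn": "run_rows", "kwargs": {"motion": {"steps": [[0.006,0,0,0],[0.006,0,0,0],[0.01,-0.004,0,0],[0.01,-0.004,0,0],[0.01,-0.004,0,0],[0.01,-0.004,0,0],[0.01,-0.004,0,0],[0.01,-0.004,0,0],[0.01,-0.004,0,0],[0.01,-0.004,0,0],[0.01,-0.004,0,0],[0.01,-0.004,0,0],[0.01,-0.004,0,0],[0.01,-0.004,0,0],[0.01,-0.004,0,0],[0.01,-0.004,0,0],[0.01,-0.004,0,0],[0,0,0,0]]}}}

```text
time_s: 4.7
tcp_pos: [0.5286, 0.0847, 0.0082]
tcp_rot: [-2.174, -2.264, -0.001]
wrist_force: [-0.7, 0.5, -0.6]
opening: 0.0312
gripper_force: 0.1
```

Run:
```python
from h import *
to(.5215,.105)
c=cam("top"); save(c,"t2.png"); cv2.imwrite("pics/c3.png",cv2.convertScaleAbs(cv2.resize(c["frame"][150:290,110:350],None,fx=3,fy=3),alpha=1.4)[:,:,::-1])
```

```text
tcp [0.5286 0.0847 0.0082] yaw 1.611 turn 0.005 tooldelta(now) [ 0.0205 -0.0063  0.0001] tilt [-0.002  0.003 -1.   ] t 4.7 F [-0.7  0.5 -0.6]
```

View pics/c3.png

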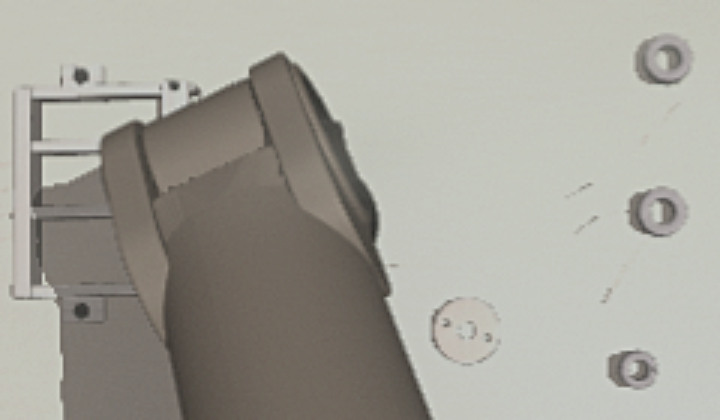

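The top view is blocked by the arm. The large bush has left its old spot and nothing else moved. I'll check with the side camera.

Run:
```python
from h import *
c=cam("side"); p=proj(c,[[.5278,.11,.018],[.521,.15,.018]]); print(p.round(1))
u,v=p[0].astype(int); v0=max(v-75,0);u0=max(u-100,0); print(u0,v0)
cv2.imwrite("pics/s1.png",cv2.convertScaleAbs(cv2.resize(c["frame"][v0:v0+150,u0:u0+200],None,fx=4,fy=4),alpha=1.6)[:,:,::-1])
```

```text
[[340.2 289.4]
 [356.9 305.3]]
240 214
```

View pics/s1.png

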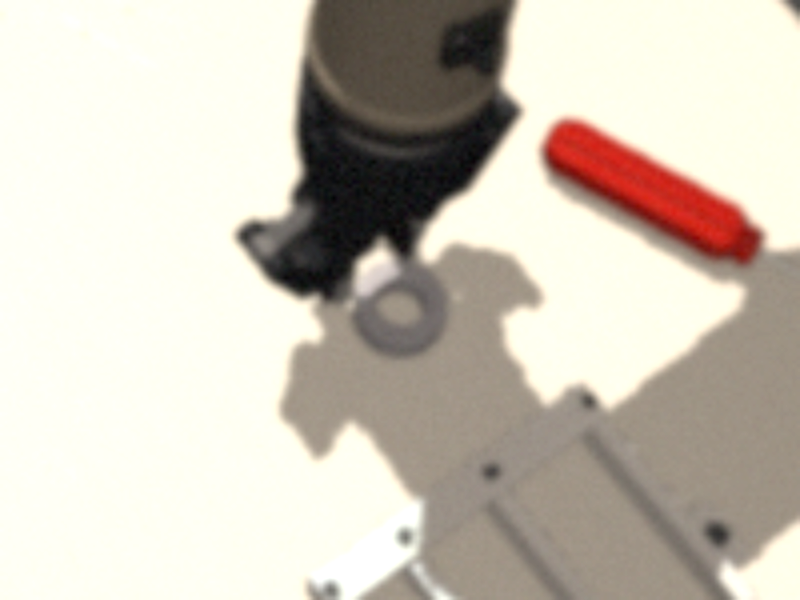

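The side view shows the large bush seated between the fingers, at the predicted pixel (340,291 against 340,289). Next I push it along the lane up to the mouth, then change to closed fingers.

>>> {"fn": "run_rows", "kwargs": {"motion": {"steps": [[0.01,-0.003,0,0],[0.01,-0.003,0,0],[0.01,0,0,0],[0.01,0,0,0],[0.01,0,0,0],[0.01,0,0,0],[0.01,0,0,0],[0.008,0,0,0],[0,0,0,0],[0,0,0,0]]}}}

```text
time_s: 5.63
tcp_pos: [0.5217, 0.1594, 0.0084]
tcp_rot: [-2.179, -2.263, -0.001]
wrist_force: [-0.2, 0.7, -1.0]
opening: 0.031
gripper_force: 0.0
```

```bash
python3 -c "
from h import *
to(.5195,.168)
c=cam('side'); f=c['frame'];u,v=proj(c,[[.519,.185,.018]])[0].astype(int);print(u,v)
cv2.imwrite('pics/s2.png',cv2.convertScaleAbs(cv2.resize(f[v-60:v+60,u-80:u+80],None,fx=5,fy=5),alpha=1.8)[:,:,::-1])"
```

```text
tcp [0.5217 0.1594 0.0084] yaw 1.608 turn 0.002 tooldelta(now) [ 0.0087 -0.0018  0.    ] tilt [ 0.  0. -1.] t 5.63 F [-0.2  0.7 -1. ]
370 320
```

View pics/s2.png

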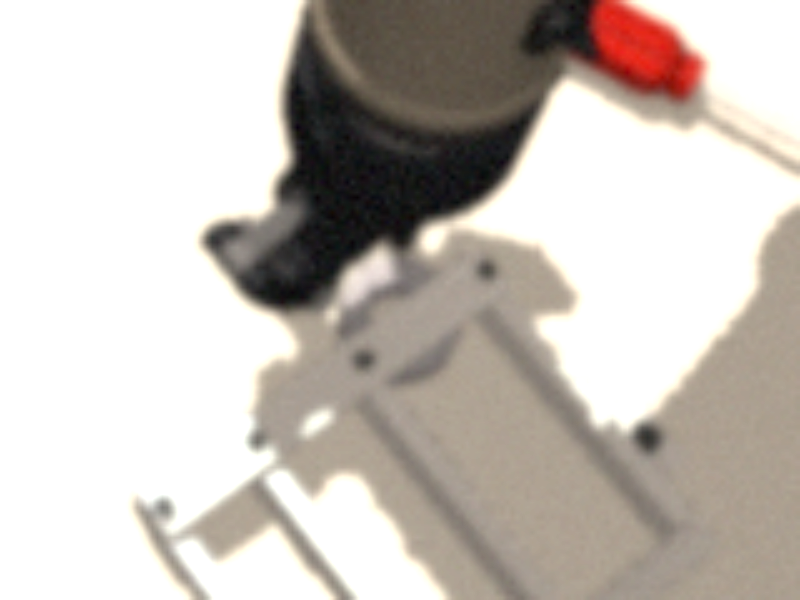

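The large bush's leading edge shows beyond the bar and it is in its lane. I'll back off, close, and push it fully in.

>>> {"fn": "run_rows", "kwargs": {"motion": {"steps": [[-0.01,0,-0.002,0],[-0.01,0,0,0],[-0.01,0,0,0],[0,0,0,0],[0,0,0,0],[0,0,0,0]]}}}

```text
time_s: 6.18
tcp_pos: [0.5228, 0.1282, 0.0103]
tcp_rot: [-2.182, -2.26, -0.0]
wrist_force: [0.2, 1.0, -0.5]
opening: 0.0309
gripper_force: 0.0
```

>>> {"fn": "run_rows", "kwargs": {"motion": {"steps": [[0,-0.002,0,0],[0,0,0,0],[0,0,0,0],[0,0,0,0],[0,0,0,0],[0,0,0,0]]}, "finger_gap": 0}}

```text
time_s: 6.68
tcp_pos: [0.5207, 0.1286, 0.0103]
tcp_rot: [2.181, 2.261, 0.0]
wrist_force: [0.5, -0.6, -0.1]
opening: 0.0002
gripper_force: 0.0
```

```bash
python3 -c "
from h import *
to(.5195,.173)"
```

```text
tcp [0.5207 0.1286 0.0103] yaw 1.607 turn 0.001 tooldelta(now) [0.0444 0.0004 0.    ] tilt [ 0.  0. -1.] t 6.68 F [ 0.5 -0.6 -0.1]
```

>>> {"fn": "run_rows", "kwargs": {"motion": {"steps": [[0.012,0,0,0],[0.012,0,0,0],[0.012,0,0,0],[0.008,0,0,0],[0,0,0,0],[0,0,0,0]]}}}

```text
time_s: 7.18
tcp_pos: [0.5189, 0.174, 0.0103]
tcp_rot: [-2.178, -2.263, -0.001]
wrist_force: [-0.1, -0.1, -0.1]
opening: 0.0001
gripper_force: 0.0
```

>>> {"fn": "run_rows", "kwargs": {"motion": {"steps": [[-0.02,0,0,0],[-0.02,0,-0.02,0],[-0.02,0,-0.035,0],[-0.02,0,-0.035,0],[-0.035,0,-0.01,0],[-0.04,0,0,0],[-0.04,0,0,0],[0,0,0,0]]}, "finger_gap": 0.025}}

```text
time_s: 7.85
tcp_pos: [0.5265, -0.0349, 0.1103]
tcp_rot: [2.194, 2.24, -0.009]
wrist_force: [0.0, -1.5, -0.7]
opening: 0.0249
gripper_force: 0.0
```

```bash
python3 -c "
from h import *
to(.548,-.173,.08)
c=cam('side'); f=c['frame'];save(c,'side3.png');u,v=proj(c,[[.519,.185,.018]])[0].astype(int);print(u,v)
cv2.imwrite('pics/s3.png',cv2.convertScaleAbs(cv2.resize(f[v-60:v+60,u-80:u+80],None,fx=5,fy=5),alpha=1.8)[:,:,::-1])"
```

```text
tcp [ 0.5265 -0.0349  0.1103] yaw 1.592 turn -0.014 tooldelta(now) [-0.1383  0.0186  0.0314] tilt [ 0.    -0.008 -1.   ] t 7.85 F [ 0.  -1.5 -0.7]
370 320
```

View pics/s3.png

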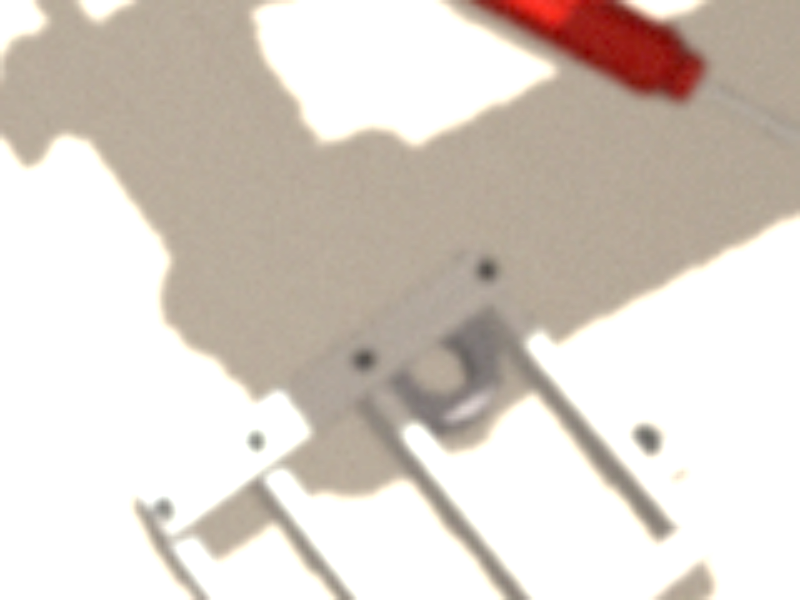

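The large bush is wholly past the bar's front edge, with its bore at about crop (437,368). Next is bush mid_b.

>>> {"fn": "run_rows", "kwargs": {"motion": {"steps": [[-0.035,0.005,0.01,0],[-0.035,0.005,0.01,0],[-0.035,0.005,0.01,0],[-0.035,0.004,0,0],[-0.01,0,0,0],[0,0,0,0],[0,0,0,0],[0,0,0,0]]}}}

```text
time_s: 8.57
tcp_pos: [0.551, -0.168, 0.0805]
tcp_rot: [-2.176, -2.264, -0.003]
wrist_force: [0.1, 0.5, -0.2]
opening: 0.0252
gripper_force: 0.0
```

```bash
python3 -c "
from h import *
to(.548,-.173,.008)
c=cam('side'); w=ray(c,[(377.4,333.6)],.018)[0]; Rm,t,_=frame_fit(dict(c,**{k:v for k,v in cam('top').items()})); print('L in frame',(Rm.T@(w[:2]-t)).round(4))"
```

```text
tcp [ 0.551  -0.168   0.0805] yaw 1.611 turn 0.005 tooldelta(now) [-0.005  -0.0033  0.0724] tilt [ 0.     0.003 -1.   ] t 8.57 F [ 0.1  0.5 -0.2]
L in frame [0.0275 0.0378]
```

Large bush centre is at frame x about 27 mm, so its rear is about 6 mm inside. Now mid_b.

>>> {"fn": "run_rows", "kwargs": {"motion": {"steps": [[-0.002,-0.003,0.024,0],[-0.003,0,0.024,0],[0,0,0.024,0],[0,0,0,0],[0.007,0,0,0],[0.007,0,0,0],[0.014,0.0018,0,0],[0.014,0.0018,0,0],[0.014,0.0018,0,0],[0.014,0.0018,0,0],[0.014,0.0018,0,0],[0.014,0.0018,0,0],[0.014,0.0018,0,0],[0.014,0.0018,0,0],[0.014,0.0018,0,0],[0.014,0.0018,0,0],[0.014,0.0018,0,0],[0.014,0.0018,0,0],[0.01,0.0018,0,0],[0.006,0,0,0]]}}}

```text
time_s: 10.33
tcp_pos: [0.5655, 0.0252, 0.0104]
tcp_rot: [2.176, 2.264, 0.006]
wrist_force: [0.2, -0.8, 1.0]
opening: 0.025
gripper_force: 0.6
```

```bash
python3 -c "
from h import *
to(.572,.1075)"
```

```text
tcp [0.5655 0.0252 0.0104] yaw 1.61 turn 0.004 tooldelta(now) [0.082  0.0098 0.0001] tilt [ 0.004  0.001 -1.   ] t 10.33 F [ 0.2 -0.8  1. ]
```

>>> {"fn": "run_rows", "kwargs": {"motion": {"steps": [[0.0117,0.0014,0,0],[0.0117,0.0014,0,0],[0.0117,0.0014,0,0],[0.0117,0.0014,0,0],[0.0117,0.0014,0,0],[0.0117,0.0014,0,0],[0.0117,0.0014,0,0],[0,0,0,0],[0.01,0,0,0],[0.01,0,0,0],[0.01,0,0,0],[0.01,0,0,0],[0.01,0,0,0],[0.006,0,0,0],[0,0,0,0],[0,0,0,0]]}}}

```text
time_s: 11.67
tcp_pos: [0.5687, 0.1608, 0.0083]
tcp_rot: [-2.18, -2.262, -0.0]
wrist_force: [0.4, -0.4, 0.6]
opening: 0.0249
gripper_force: 0.0
```

```bash
python3 -c "
from h import *
to(.5697,.174)"
```

```text
tcp [0.5687 0.1608 0.0083] yaw 1.608 turn 0.002 tooldelta(now) [0.0132 0.0015 0.    ] tilt [ 0.  0. -1.] t 11.67 F [ 0.4 -0.4  0.6]
```

>>> {"fn": "run_rows", "kwargs": {"motion": {"steps": [[-0.01,0,-0.002,0],[-0.01,0,0,0],[-0.01,0,0,0],[0,0,0,0],[0,0,0,0]]}}}

```text
time_s: 12.08
tcp_pos: [0.5703, 0.1274, 0.0102]
tcp_rot: [2.185, 2.256, -0.001]
wrist_force: [0.5, 1.6, -0.7]
opening: 0.025
gripper_force: 0.0
```

>>> {"fn": "run_rows", "kwargs": {"motion": {"steps": [[0,0.001,0,0],[0,0,0,0],[0,0,0,0],[0,0,0,0],[0,0,0,0],[0.01,0,0,0],[0.012,0,0,0],[0.012,0,0,0],[0.01,0,0,0],[0,0,0,0],[0,0,0,0]]}, "finger_gap": 0}}

```text
time_s: 13.0
tcp_pos: [0.5691, 0.1761, 0.0103]
tcp_rot: [-2.178, -2.263, -0.001]
wrist_force: [-0.9, 0.3, 0.8]
opening: -0.0001
gripper_force: 0.0
```

```bash
python3 -c "
from h import *
to(.5697,.174)"
```

```text
tcp [0.5691 0.1761 0.0103] yaw 1.609 turn 0.003 tooldelta(now) [-0.0021  0.0006 -0.    ] tilt [ 0.     0.001 -1.   ] t 13.0 F [-0.9  0.3  0.8]
```

>>> {"fn": "run_rows", "kwargs": {"motion": {"steps": [[-0.02,0,0,0],[-0.02,0,-0.03,0],[-0.02,0,-0.03,0],[-0.033,0.008,-0.01,0],[-0.033,0.008,0,0],[-0.033,0.008,0,0],[-0.033,0.008,0,0],[-0.033,0.008,0,0],[-0.033,0.008,0,0],[-0.033,0.008,0,0],[-0.033,0.008,0,0],[-0.033,0.008,0,0],[0,0.0085,0,0],[0,0,0,0],[0,0,0,0],[0,0,0,0]]}, "finger_gap": 0.025}}

```text
time_s: 14.33
tcp_pos: [0.6625, -0.1773, 0.0801]
tcp_rot: [-2.177, -2.262, -0.002]
wrist_force: [-1.0, 1.2, -0.4]
opening: 0.0253
gripper_force: 0.0
```

Run:
```python
from h import *
to(.654,-.179,.008)
c=cam('top'); save(c,'t4.png'); s=cam('side'); save(s,'s4.png')
a=cv2.resize(c["frame"][150:290,100:270],None,fx=2.4,fy=2.4); b=cv2.resize(s["frame"][280:420,310:440],None,fx=2.4,fy=2.4)
cv2.imwrite('pics/m4.png',cv2.convertScaleAbs(np.hstack([a,b]),alpha=1.5)[:,:,::-1])
```

```text
tcp [ 0.6625 -0.1773  0.0801] yaw 1.609 turn 0.003 tooldelta(now) [-0.0015 -0.0085  0.0721] tilt [-0.001  0.002 -1.   ] t 14.33 F [-1.   1.2 -0.4]
```

Add to h.py:
```python
def lanes(view="side"):
    """bush pixels (lilac: blue over green relative to bench) in each lane, rectified at z=18 mm, frame mm"""
    t0=np.array([.5612,.1835]); y=1.606; Rm=np.array([[np.cos(y),-np.sin(y)],[np.sin(y),np.cos(y)]])
    c=cam(view); x=np.arange(-40,116)
    for n,l,h in(("S",-50,11),("M",-8,15),("L",42,19)):
        yy=np.arange(l-h,l+h+1); X,Y=np.meshgrid(x,yy,indexing='ij')
        W=np.c_[X.ravel(),Y.ravel()]/1e3@Rm.T+t0
        m=proj(c,np.c_[W,np.full(len(W),.018)]).reshape(len(x),len(yy),2).astype(np.float32)
        P=cv2.remap(c["frame"],m[...,0],m[...,1],cv2.INTER_LINEAR).astype(float)
        P=cv2.GaussianBlur(P,(0,0),1); r=(P[...,2]-P[...,1])/P.sum(2)*1000
        print(n,[(int(a),int(np.median(r[i:i+5])),int(np.median(P[i:i+5].sum(2)))) for i,a in enumerate(x) if i%5==0])
```

```bash
python3 -c "
from h import *
lanes('side')"
```

```text
S [(-40, -32, 519), (-35, -33, 519), (-30, -32, 519), (-25, -32, 519), (-20, -32, 520), (-15, -32, 519), (-10, -32, 518), (-5, -31, 516), (0, -14, 522), (5, -9, 548), (10, -16, 546), (15, -19, 516), (20, -26, 312), (25, -29, 293), (30, -31, 300), (35, -32, 446), (40, -32, 512), (45, -32, 512), (50, -32, 512), (55, -32, 513), (60, -32, 512), (65, -32, 511), (70, -32, 510), (75, -32, 511), (80, -32, 511), (85, -33, 510), (90, -33, 510), (95, -32, 510), (100, -32, 508), (105, -33, 508), (110, -32, 501), (115, -29, 488)]
M [(-40, -32, 518), (-35, -32, 518), (-30, -32, 518), (-25, -32, 517), (-20, -32, 517), (-15, -32, 517), (-10, -32, 516), (-5, -32, 514), (0, -19, 517), (5, -19, 543), (10, -22, 542), (15, -21, 506), (20, -19, 292), (25, -11, 313), (30, -8, 375), (35, -18, 322), (40, -31, 337), (45, -32, 475), (50, -33, 512), (55, -32, 513), (60, -31, 512), (65, -31, 512), (70, -32, 512), (75, -32, 511), (80, -32, 511), (85, -33, 510), (90, -33, 510), (95, -33, 509), (100, -32, 508), (105, -32, 508), (110, -32, 502), (115, -29, 495)]
L [(-40, -32, 516), (-35, -32, 516), (-30, -32, 516), (-25, -32, 517), (-20, -32, 516), (-15, -32, 516), (-10, -32, 516), (-5, -32, 513), (0, -22, 521), (5, -21, 542), (10, -22, 539), (15, -21, 497), (20, -18, 287), (25, -12, 292), (30, -11, 337), (35, -8, 389), (40, -8, 375), (45, -27, 300), (50, -32, 388), (55, -31, 502), (60, -31, 512), (65, -32, 511), (70, -32, 510), (75, -33, 510), (80, -32, 510), (85, -33, 510), (90, -33, 509), (95, -33, 509), (100, -33, 508), (105, -33, 508), (110, -32, 501), (115, -29, 489)]
```

>>> {"fn": "run_rows", "kwargs": {"motion": {"steps": [[-0.002,-0.008,0.024,0],[0,0,0.024,0],[0,0,0.024,0],[0,0,0,0],[0,0,0,0]]}}}

```text
time_s: 14.9
tcp_pos: [0.6532, -0.1811, 0.007]
tcp_rot: [-2.177, -2.26, 0.003]
wrist_force: [0.0, -0.1, -0.5]
opening: 0.025
gripper_force: 0.0
```

```bash
python3 -c "
from h import *
to(.654,-.179,.008)"
```

```text
tcp [ 0.6532 -0.1811  0.007 ] yaw 1.608 turn 0.002 tooldelta(now) [ 0.0021  0.0009 -0.001 ] tilt [-0.004  0.001 -1.   ] t 14.9 F [ 0.  -0.1 -0.5]
```

mid_b is in its lane, with its front edge at x about 39 and its rear at about 5 mm. Now mid_a.

>>> {"fn": "run_rows", "kwargs": {"motion": {"steps": [[0.008,0,0,0],[0.008,0,0,0],[0.014,-0.0038,0,0],[0.014,-0.0038,0,0],[0.014,-0.0038,0,0],[0.014,-0.0038,0,0],[0.014,-0.0038,0,0],[0.014,-0.0038,0,0],[0.014,-0.0038,0,0],[0.014,-0.0038,0,0],[0.014,-0.0038,0,0],[0.014,-0.0038,0,0],[0.014,-0.0038,0,0],[0.014,-0.0038,0,0],[0.014,-0.0038,0,0],[0.014,-0.0038,0,0],[0.01,-0.003,0,0],[0.008,-0.002,0,0]]}}}

```text
time_s: 16.4
tcp_pos: [0.5875, 0.0478, 0.0082]
tcp_rot: [-2.179, -2.262, -0.0]
wrist_force: [-0.0, -0.2, 0.8]
opening: 0.0247
gripper_force: 0.8
```

```bash
python3 -c "
from h import *
to(.5715,.0975)"
```

```text
tcp [0.5875 0.0478 0.0082] yaw 1.609 turn 0.003 tooldelta(now) [ 0.0503 -0.0141  0.    ] tilt [-0.001  0.001 -1.   ] t 16.4 F [-0.  -0.2  0.8]
```

>>> {"fn": "run_rows", "kwargs": {"motion": {"steps": [[0.01,-0.003,0,0],[0.01,-0.003,0,0],[0.01,-0.003,0,0],[0.01,-0.003,0,0],[0.01,-0.002,0,0],[0.008,0,0,0],[0.01,0,0,0],[0.01,0,0,0],[0.01,0,0,0],[0.01,0,0,0],[0.01,0,0,0],[0.006,0,0,0],[0,0,0,0],[0,0,0,0]]}}}

```text
time_s: 17.57
tcp_pos: [0.5698, 0.1601, 0.0081]
tcp_rot: [-2.179, -2.262, -0.0]
wrist_force: [0.4, -0.8, -1.0]
opening: 0.0247
gripper_force: 0.0
```

>>> {"fn": "run_rows", "kwargs": {"motion": {"steps": [[-0.01,0,-0.002,0],[-0.01,0,0,0],[-0.01,0,0,0],[0,0,0,0],[0,0,0,0]]}}}

```text
time_s: 17.98
tcp_pos: [0.5716, 0.1265, 0.0102]
tcp_rot: [2.185, 2.256, -0.001]
wrist_force: [0.0, 0.5, 0.6]
opening: 0.0251
gripper_force: 0.0
```

```bash
python3 -c "
from h import *
to(.5697,.175)"
```

```text
tcp [0.5716 0.1265 0.0102] yaw 1.603 turn -0.003 tooldelta(now) [ 0.0485 -0.0003 -0.0001] tilt [-0.    -0.001 -1.   ] t 17.98 F [0.  0.5 0.6]
```

>>> {"fn": "run_rows", "kwargs": {"motion": {"steps": [[0,0,0,0],[0,0,0,0],[0,0,0,0],[0,0,0,0],[0,0,0,0],[0.01,0,0,0],[0.012,0,0,0],[0.012,0,0,0],[0.01,0,0,0],[0,0,0,0],[0,0,0,0]]}, "finger_gap": 0}}

```text
time_s: 18.9
tcp_pos: [0.5694, 0.1749, 0.0103]
tcp_rot: [-2.178, -2.263, -0.001]
wrist_force: [0.1, 1.2, -0.2]
opening: 0.0001
gripper_force: 0.0
```

```bash
python3 -c "
from h import *
to(.5697,.175)"
```

```text
tcp [0.5694 0.1749 0.0103] yaw 1.609 turn 0.003 tooldelta(now) [0.0001 0.0003 0.    ] tilt [-0.     0.001 -1.   ] t 18.9 F [ 0.1  1.2 -0.2]
```

>>> {"fn": "run_rows", "kwargs": {"motion": {"steps": [[-0.02,0,0,0],[-0.02,0,-0.03,0],[-0.03,0,-0.03,0],[-0.03,0,-0.01,0.118],[0,0,0,0.118],[0,0,0,0.118],[0,0,0,0.118],[0,0,0,0.118],[0,0,0,0.116],[0,0,0,0],[0,0,0,0]]}, "finger_gap": 0.019}}

```text
time_s: 19.82
tcp_pos: [0.5732, 0.074, 0.0798]
tcp_rot: [-2.826, -1.372, -0.0]
wrist_force: [0.3, -0.0, -0.4]
opening: 0.0192
gripper_force: 0.0
```

```bash
python3 -c "
from h import *
to(.419,-.146,.08,.9)"
```

```text
tcp [0.5732 0.074  0.0798] yaw 0.904 turn 0.004 tooldelta(now) [-0.2682  0.015  -0.0003] tilt [ 0.  0. -1.] t 19.82 F [ 0.3 -0.  -0.4]
```

>>> {"fn": "run_rows", "kwargs": {"motion": {"steps": [[-0.0335,0.002,0,0],[-0.0335,0.002,0,0],[-0.0335,0.002,0,0],[-0.0335,0.002,0,0],[-0.0335,0.002,0,0],[-0.0335,0.002,0,0],[-0.0335,0.002,0,0],[-0.0335,0.001,0,0],[0,0,0,0],[0,0,0,0],[0,0,0,0]]}}}

```text
time_s: 20.73
tcp_pos: [0.4192, -0.1452, 0.08]
tcp_rot: [2.827, 1.37, 0.002]
wrist_force: [0.0, -0.0, 0.7]
opening: 0.0187
gripper_force: 0.0
```

```bash
python3 -c "
from h import *
lanes('side')
to(.419,-.146,.008,.9)" | cut -c1-420
```

```text
S [(-40, -33, 478), (-35, -32, 478), (-30, -33, 477), (-25, -33, 477), (-20, -32, 477), (-15, -32, 478), (-10, -32, 477), (-5, -32, 475), (0, -14, 480), (5, -9, 504), (10, -15, 502), (15, -19, 474), (20, -27, 287), (25, -31, 269), (30, -31, 275), (35, -32, 411), (40, -32, 470), (45, -32, 471), (50, -32, 471), (55, -32, 471), (60, -32, 472), (65, -32, 471), (70, -32, 470), (75, -32, 470), (80, -33, 469), (85, -33, 468
M [(-40, -32, 477), (-35, -33, 476), (-30, -32, 476), (-25, -32, 475), (-20, -32, 476), (-15, -32, 476), (-10, -33, 475), (-5, -31, 473), (0, -20, 476), (5, -19, 499), (10, -22, 498), (15, -21, 465), (20, -20, 267), (25, -10, 284), (30, -8, 347), (35, -11, 326), (40, -7, 354), (45, -8, 319), (50, -11, 329), (55, -16, 360), (60, -9, 359), (65, -9, 322), (70, -29, 278), (75, -32, 381), (80, -32, 465), (85, -33, 468), (
L [(-40, -32, 475), (-35, -32, 474), (-30, -32, 475), (-25, -32, 475), (-20, -32, 475), (-15, -32, 475), (-10, -32, 474), (-5, -32, 471), (0, -22, 479), (5, -22, 498), (10, -23, 496), (15, -21, 457), (20, -18, 262), (25, -13, 266), (30, -11, 308), (35, -9, 357), (40, -8, 343), (45, -27, 275), (50, -32, 357), (55, -32, 460), (60, -32, 470), (65, -32, 470), (70, -32, 470), (75, -33, 469), (80, -33, 469), (85, -33, 468)
tcp [ 0.4196 -0.1446  0.08  ] yaw 0.904 turn 0.004 tooldelta(now) [-0.0016  0.0004  0.072 ] tilt [ 0.001  0.001 -1.   ] t 20.78 F [0.4 0.2 0.6]
```

Both mids are in, their row ending at x about 71 (rear at about 3 mm). Now the small bush.

>>> {"fn": "run_rows", "kwargs": {"motion": {"steps": [[-0.001,0,0.024,0],[0,0,0.024,0],[0,0,0.024,0],[0,0,0,0],[0.006,0,0,0],[0.006,0,0,0],[0.012,0.0032,0,0],[0.012,0.0032,0,0],[0.012,0.0032,0,0],[0.012,0.0032,0,0],[0.012,0.0032,0,0],[0.012,0.0032,0,0],[0.012,0.0032,0,0],[0.012,0.0032,0,0],[0.012,0.0032,0,0],[0.012,0.0032,0,0],[0.012,0.0032,0,0],[0.012,0.0032,0,0],[0,0,0,0],[0,0,0,0]]}}}

```text
time_s: 22.45
tcp_pos: [0.5455, -0.0471, 0.0076]
tcp_rot: [-2.827, -1.37, -0.0]
wrist_force: [-0.5, -0.3, 0.3]
opening: 0.0192
gripper_force: 0.0
```

Run:
```python
from h import *
to(.56,-.03,.008,1.606)
s=env.sense(); X=R.from_rotvec(s["tcp_rot"]).as_matrix(); b=s["tcp_pos"]+X[:,0]*.020; print("bush exp",b.round(4))
c=cam("side"); u,v=proj(c,[[b[0],b[1],.018]])[0]; print(u.round(1),v.round(1))
f=c["frame"]; u=int(u);v=int(v)
cv2.imwrite("pics/s5.png",cv2.convertScaleAbs(cv2.resize(f[max(v-60,0):v+60,u-80:u+80],None,fx=5,fy=5),alpha=1.8)[:,:,::-1])
```

```text
tcp [ 0.5455 -0.0471  0.0076] yaw 0.902 turn -0.704 tooldelta(now) [ 0.0224  0.0008 -0.0004] tilt [ 0.  0. -1.] t 22.45 F [-0.5 -0.3  0.3]
bush exp [ 0.5579 -0.0314  0.0076]
282.3 238.3
```

View pics/s5.png

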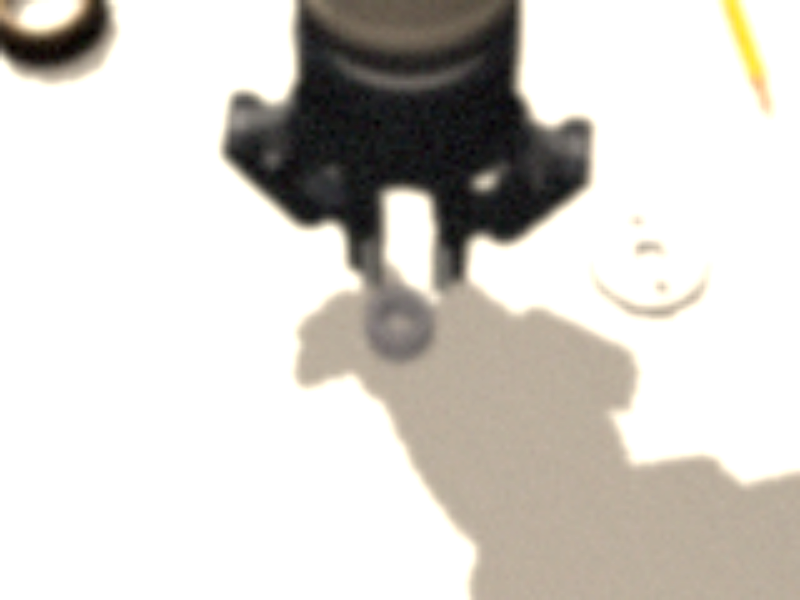

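The small bush is just ahead of the fingers, about 6 mm beyond contact at pixel (282,243). I'll catch it up gently and arc towards the far lane.

>>> {"fn": "run_rows", "kwargs": {"motion": {"steps": [[0.006,0,0,0],[0.01,0.001,0,-0.05],[0.011,0.001,0,-0.05],[0.011,0.001,0,-0.05],[0.011,0.001,0,-0.05],[0.011,0.001,0,-0.05],[0.011,0.001,0,-0.05],[0.011,0.001,0,-0.05],[0.011,0.001,0,-0.05],[0.011,0.001,0,-0.05],[0.011,0.001,0,-0.05],[0.011,0.001,0,-0.05],[0.011,0.001,0,-0.05],[0.011,0.001,0,-0.05],[0.011,0.001,0,-0.054],[0,0,0,0],[0,0,0,0]]}}}

```text
time_s: 23.92
tcp_pos: [0.6115, 0.0936, 0.0076]
tcp_rot: [-2.183, -2.258, 0.001]
wrist_force: [0.7, -0.4, -0.5]
opening: 0.0185
gripper_force: 0.0
```

Run:
```python
from h import *
to(.6132,.110,.008,1.606)
s=env.sense(); X=R.from_rotvec(s["tcp_rot"]).as_matrix(); b=s["tcp_pos"]+X[:,0]*.020
c=cam("side"); g=b[:2]; n=140; i=(np.arange(n)-70)*.0005
XX,YY=np.meshgrid(g[0]+i,g[1]+i,indexing='ij')
m=proj(c,np.c_[XX.ravel(),YY.ravel(),np.full(n*n,.018)]).reshape(n,n,2).astype(np.float32)
P=cv2.GaussianBlur(cv2.remap(c["frame"],m[...,0],m[...,1],1).astype(float),(0,0),2)
r=(P[...,2]-P[...,1])/P.sum(2)*1000; k=((r>-20)&(P.sum(2)>150)&(P.sum(2)<420)).astype(np.uint8)
nn,lab,st,ce=cv2.connectedComponentsWithStats(k)
for j in range(1,nn):
    if st[j,4]>60: print(st[j],"world",(g+(ce[j][::-1]-70)*.0005).round(4))
print("expected",g.round(4))
```

```text
tcp [0.6115 0.0936 0.0076] yaw 1.604 turn -0.002 tooldelta(now) [ 0.0164  0.0022 -0.0004] tilt [-0.001  0.    -1.   ] t 23.92 F [ 0.7 -0.4 -0.5]
[  52   47   54   54 1842] world [0.6127 0.1178]
expected [0.6109 0.1136]
```

Small bush measured at (.6127,.118), 27 mm across and within 1 mm of the lane line. I'll push it to the mouth, then finish with closed fingers.

>>> {"fn": "run_rows", "kwargs": {"motion": {"steps": [[0.008,0.0007,0,0],[0.01,0.0007,0,0],[0.01,0,0,0],[0.01,0,0,0],[0.01,0,0,0],[0.01,0,0,0],[0.008,0,0,0],[0.004,0,0,0],[0,0,0,0],[0,0,0,0]]}}}

```text
time_s: 24.8
tcp_pos: [0.611, 0.1633, 0.0077]
tcp_rot: [2.183, 2.259, -0.0]
wrist_force: [-0.0, -0.9, -0.1]
opening: 0.0189
gripper_force: 0.0
```

>>> {"fn": "run_rows", "kwargs": {"motion": {"steps": [[-0.01,0,-0.002,0],[-0.01,0,0,0],[-0.01,0,0,0],[0,0,0,0],[0,0,0,0],[0,0,0,0]]}}}

```text
time_s: 25.3
tcp_pos: [0.612, 0.1329, 0.0098]
tcp_rot: [-2.184, -2.257, -0.0]
wrist_force: [0.6, -0.6, 0.0]
opening: 0.019
gripper_force: 0.0
```

```bash
python3 -c "
from h import *
to(.6115,.1755)
lanes('side')" | cut -c1-500
```

```text
tcp [0.612  0.1329 0.0098] yaw 1.604 turn -0.002 tooldelta(now) [0.0426 0.0009 0.    ] tilt [-0.  0. -1.] t 25.3 F [ 0.6 -0.6  0. ]
S [(-40, -32, 483), (-35, -32, 491), (-30, -33, 412), (-25, -31, 292), (-20, -31, 285), (-15, -30, 274), (-10, -13, 217), (-5, -13, 210), (0, -22, 257), (5, -22, 275), (10, -22, 275), (15, -23, 272), (20, -30, 273), (25, -31, 281), (30, -32, 281), (35, -32, 281), (40, -31, 281), (45, -31, 282), (50, -30, 281), (55, -30, 281), (60, -30, 281), (65, -31, 281), (70, -32, 280), (75, -31, 280), (80, -30, 281), (85, -31, 280), (90, -32, 279), (95, -32, 280), (100, -31, 280), (105, -32, 280), (110, -31,
M [(-40, -32, 499), (-35, -32, 469), (-30, -32, 335), (-25, -32, 285), (-20, -31, 284), (-15, -31, 284), (-10, -31, 284), (-5, -31, 285), (0, -19, 381), (5, -21, 514), (10, -22, 521), (15, -22, 448), (20, -19, 269), (25, -10, 292), (30, -7, 364), (35, -9, 341), (40, -8, 361), (45, -7, 266), (50, -13, 233), (55, -18, 242), (60, -12, 213), (65, -10, 212), (70, -28, 259), (75, -31, 279), (80, -31, 279), (85, -32, 279), (90, -31, 279), (95, -32, 278), (100, -31, 278), (105, -31, 278), (110, -30, 273
L [(-40, -32, 500), (-35, -32, 500), (-30, -32, 499), (-25, -32, 499), (-20, -32, 499), (-15, -32, 499), (-10, -32, 498), (-5, -32, 496), (0, -22, 505), (5, -21, 524), (10, -22, 521), (15, -21, 481), (20, -18, 277), (25, -12, 281), (30, -11, 325), (35, -9, 375), (40, -8, 362), (45, -27, 285), (50, -31, 333), (55, -31, 287), (60, -31, 278), (65, -32, 278), (70, -31, 277), (75, -31, 278), (80, -31, 278), (85, -31, 278), (90, -31, 277), (95, -31, 277), (100, -32, 277), (105, -32, 276), (110, -31, 2
```

>>> {"fn": "run_rows", "kwargs": {"motion": {"steps": [[0,0,0,0],[0,0,0,0],[0,0,0,0],[0,0,0,0],[0.01,0,0,0],[0.01,0,0,0],[0.01,0,0,0],[0.01,0,0,0],[0.003,0,0,0],[0,0,0,0],[0,0,0,0]]}, "finger_gap": 0}}

```text
time_s: 26.27
tcp_pos: [0.6104, 0.1771, 0.0097]
tcp_rot: [-2.182, -2.259, -0.001]
wrist_force: [-0.1, 0.6, -0.3]
opening: -0.0
gripper_force: 0.0
```

```bash
python3 -c "
from h import *
to(.6115,.1765)"
```

```text
tcp [0.6104 0.1771 0.0097] yaw 1.605 turn -0.001 tooldelta(now) [-0.0006  0.0011 -0.    ] tilt [-0.     0.001 -1.   ] t 26.27 F [-0.1  0.6 -0.3]
```

>>> {"fn": "run_rows", "kwargs": {"motion": {"steps": [[-0.02,0,0,0],[-0.02,0,-0.03,0],[-0.03,0,-0.035,0],[-0.035,0,-0.02,0],[-0.04,0,0,0],[-0.04,0,0,0],[-0.04,0,0,0],[-0.04,0,0,0],[-0.04,0,0,0],[0,0,0,0],[0,0,0,0]]}}}

```text
time_s: 27.18
tcp_pos: [0.6201, -0.1317, 0.091]
tcp_rot: [2.193, 2.248, -0.003]
wrist_force: [-0.1, 0.2, -0.3]
opening: 0.0002
gripper_force: 0.0
```

```bash
python3 - <<'E' | cut -c1-360
from h import *
lanes('side'); 
print('top'); lanes('top')
c0=cv2.imread('pics/top0.png').astype(int); c=cam('top'); save(c,'t9.png'); d=np.abs(c0[:,:,::-1]-c["frame"].astype(int)).sum(2)
for n,(u,v) in dict(nut=(265,260),tape=(373,194),spool=(377,254)).items(): print(n,'max/mean diff',d[v-18:v+18,u-20:u+20].max(),d[v-18:v+18,u-20:u+20].mean().round(1))
E
```

```text
S [(-40, -32, 512), (-35, -33, 513), (-30, -32, 512), (-25, -32, 512), (-20, -33, 511), (-15, -32, 511), (-10, -32, 510), (-5, -31, 509), (0, -13, 513), (5, -9, 540), (10, -15, 538), (15, -18, 508), (20, -15, 280), (25, -9, 273), (30, -29, 277), (35, -32, 398), (40, -32, 500), (45, -32, 505), (50, -32, 504), (55, -32, 503), (60, -32, 504), (65, -32, 503), (7
M [(-40, -32, 510), (-35, -33, 510), (-30, -33, 511), (-25, -32, 510), (-20, -32, 510), (-15, -32, 509), (-10, -32, 509), (-5, -32, 507), (0, -19, 510), (5, -19, 535), (10, -22, 533), (15, -21, 498), (20, -20, 287), (25, -9, 305), (30, -7, 371), (35, -11, 349), (40, -8, 380), (45, -8, 343), (50, -11, 357), (55, -14, 387), (60, -9, 384), (65, -9, 347), (70, -
L [(-40, -32, 484), (-35, -32, 508), (-30, -32, 509), (-25, -32, 508), (-20, -32, 509), (-15, -32, 508), (-10, -32, 508), (-5, -32, 506), (0, -22, 513), (5, -22, 534), (10, -22, 531), (15, -21, 491), (20, -18, 283), (25, -11, 287), 
[... 599 characters left out ...]
(-10, -15, 439), (-5, -16, 442), (0, -15, 363), (5, -6, 434), (10, -9, 441), (15, -9, 440), (20, -9, 418), (25, -4, 295), (30, -2, 360), (35, -5, 337), (40, -2, 352), (45, -6, 353), (50, -10, 367), (55, -5, 348), (60, -1, 348), (65, -7, 349), (70, -17, 43
L [(-40, -15, 438), (-35, -15, 437), (-30, -15, 438), (-25, -15, 438), (-20, -16, 438), (-15, -16, 438), (-10, -16, 438), (-5, -16, 440), (0, -15, 372), (5, -6, 423), (10, -8, 442), (15, -9, 440), (20, -9, 408), (25, -12, 319), (30, -5, 335), (35, -2, 353), (40, -9, 357), (45, -16, 438), (50, -16, 439), (55, -16, 438), (60, -17, 438), (65, -17, 438), (70, -1
nut max/mean diff 73 64.9
tape max/mean diff 213 124.8
spool max/mean diff 226 99.9
```

>>> {"fn": "run_rows", "kwargs": {"motion": {"steps": [[-0.03,-0.02,-0.02,0],[-0.03,-0.02,-0.01,0],[-0.03,-0.025,0,0],[-0.03,-0.025,0,0],[-0.03,-0.025,0,0],[-0.03,-0.025,0,0],[-0.03,-0.025,0,0],[-0.03,-0.025,0,0],[-0.02,-0.025,0,0],[0,-0.025,0,0],[0,0,0,0],[0,0,0,0]]}}}

```text
time_s: 28.33
tcp_pos: [0.3895, -0.3928, 0.1214]
tcp_rot: [-2.183, -2.258, -0.001]
wrist_force: [0.5, 0.1, 0.6]
opening: 0.0001
gripper_force: 0.0
```

Run:
```python
from h import *
t0=np.array([.5612,.1835]); a=1.606; Rm=np.array([[np.cos(a),-np.sin(a)],[np.sin(a),np.cos(a)]])
for v in("side","top"):
    c=cam(v)
    for n,l,x0 in(("S",-50,20),("M",-8,60),("L",42,36)):
        x=np.arange(x0,x0+18); X,Y=np.meshgrid(x,np.arange(l-4,l+5),indexing='ij')
        W=np.c_[X.ravel(),Y.ravel()]/1e3@Rm.T+t0
        m=proj(c,np.c_[W,np.full(len(W),.018)]).reshape(len(x),-1,2).astype(np.float32)
        P=cv2.remap(c["frame"],m[...,0],m[...,1],1).astype(float).mean(1)
        r=(P[:,2]-P[:,1])/P.sum(1)*1000
        print(v,n,[(int(p),int(q),int(s)) for p,q,s in zip(x,r,P.sum(1))])
c0=cv2.imread('pics/top0.png'); c=cam('top'); g0=cv2.cvtColor(c0,6); g=cv2.cvtColor(c["frame"],7)
for n,(u,v) in dict(nut=(265,260),tape=(373,194),spool=(377,254)).items():
    T=g0[v-16:v+16,u-18:u+18]; q=cv2.matchTemplate(g[v-24:v+24,u-26:u+26],T,cv2.TM_CCOEFF_NORMED); print(n,cv2.minMaxLoc(q)[1],np.array(cv2.minMaxLoc(q)[3])-8)
to(0,0)
```

```text
side S [(20, -19, 329), (21, -23, 274), (22, -25, 238), (23, -19, 229), (24, -13, 238), (25, -9, 260), (26, -8, 281), (27, -5, 287), (28, -5, 274), (29, -8, 249), (30, -16, 227), (31, -21, 218), (32, -28, 225), (33, -30, 239), (34, -32, 252), (35, -32, 269), (36, -32, 293), (37, -32, 329)]
side M [(60, -30, 402), (61, -27, 388), (62, -22, 375), (63, -16, 367), (64, -11, 362), (65, -9, 358), (66, -8, 354), (67, -7, 345), (68, -7, 326), (69, -8, 296), (70, -10, 264), (71, -14, 241), (72, -22, 236), (73, -28, 245), (74, -29, 256), (75, -31, 271), (76, -33, 290), (77, -33, 317)]
side L [(36, -18, 326), (37, -13, 341), (38, -10, 350), (39, -8, 354), (40, -6, 355), (41, -5, 353), (42, -6, 344), (43, -5, 332), (44, -7, 312), (45, -11, 286), (46, -16, 260), (47, -20, 246), (48, -27, 250), (49, -31, 266), (50, -32, 293), (51, -33, 325), (52, -33, 356), (53, -34, 384)]
top S [(20, -11, 388), (21, -10, 392), (22, -8, 393), (23, -3, 391), (24, -1, 348
[... 300 characters left out ...]
 (66, 0, 310), (67, 0, 301), (68, -2, 289), (69, -6, 266), (70, -13, 251), (71, -17, 296), (72, -20, 339), (73, -18, 366), (74, -17, 394), (75, -17, 391), (76, -18, 386), (77, -18, 385)]
top L [(36, -5, 270), (37, -3, 295), (38, -2, 313), (39, -1, 319), (40, 0, 317), (41, 0, 315), (42, 0, 314), (43, -1, 305), (44, -3, 289), (45, -8, 278), (46, -16, 272), (47, -20, 282), (48, -20, 323), (49, -19, 359), (50, -18, 377), (51, -18, 392), (52, -18, 388), (53, -18, 385)]
nut 0.994677722454071 [0 0]
tape 0.9994742274284363 [0 0]
spool 0.9960924983024597 [0 0]
tcp [ 0.3924 -0.3916  0.1217] yaw 1.61 turn 0.004 tooldelta(now) [ 0.4065 -0.3769 -0.0005] tilt [ 0.002  0.001 -1.   ] t 28.48 F [0.3 0.3 1. ]
```

Bystanders are unmoved. One direct check remains: the bush rears at the mouths, compared with the first picture.

Run:
```python
from h import *
t0=np.array([.5612,.1835]); a=1.606; Rm=np.array([[np.cos(a),-np.sin(a)],[np.sin(a),np.cos(a)]])
c=cam("top"); f0=cv2.imread('pics/top0.png')[:,:,::-1].copy()
for n,l in(("S",-50),("M",-8),("L",42)):
    x=np.arange(-8,8); X,Y=np.meshgrid(x,np.arange(l-4,l+5),indexing='ij')
    W=np.c_[X.ravel(),Y.ravel()]/1e3@Rm.T+t0
    m=proj(c,np.c_[W,np.full(len(W),.018)]).reshape(len(x),-1,2).astype(np.float32)
    A,B=[cv2.remap(f,m[...,0],m[...,1],1).astype(float).mean((1,2)) for f in(f0,c["frame"])]
    print(n,[(int(p),int(q),int(s)) for p,q,s in zip(x,A/A[0]*100,B/B[0]*100)])
```

```text
S [(-8, 100, 100), (-7, 99, 100), (-6, 99, 100), (-5, 99, 100), (-4, 99, 100), (-3, 99, 101), (-2, 99, 103), (-1, 99, 95), (0, 99, 85), (1, 100, 72), (2, 100, 56), (3, 96, 51), (4, 88, 56), (5, 84, 65), (6, 86, 82), (7, 90, 95)]
M [(-8, 100, 100), (-7, 100, 99), (-6, 100, 99), (-5, 100, 99), (-4, 100, 100), (-3, 100, 101), (-2, 100, 102), (-1, 100, 97), (0, 100, 87), (1, 101, 73), (2, 102, 56), (3, 97, 46), (4, 81, 48), (5, 75, 58), (6, 92, 86), (7, 104, 107)]
L [(-8, 100, 100), (-7, 99, 99), (-6, 99, 99), (-5, 99, 99), (-4, 99, 100), (-3, 99, 101), (-2, 99, 103), (-1, 100, 100), (0, 100, 86), (1, 101, 73), (2, 102, 58), (3, 100, 46), (4, 75, 47), (5, 55, 51), (6, 80, 79), (7, 106, 109)]
```

All three rears sit about 3 mm inside the mouths, and the robot is clear. Handing in.

```bash
python3 -c "
from workcell import env
print(env.finish_job())"
```

```text
the job is handed in; nothing more can be done
None
```

All four bushes are in their matching lanes, the two mids one behind the other, each about 2–4 mm inside its mouth by camera; the spool, tape and nut did not move, and I handed the job in at about 28.5 s (the hand-in returned no verdict).

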